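Seat the knurled collar of a filter cell

TASK

A closed petri dish has been left standing on the knurled collar of the filter cell: lift it off, set it down flat in the shallow steel tray without dropping it, and let go of it. Then grip the collar, turn it until its hidden keyways drop over the pins inside, and push it down against its spring until it sits fully home on the cell. Finish while still holding the collar pushed home with the fingers (it springs up if let go), and leave everything else on the bench where it is.

Things in the scene. Friction and masses are not known exactly. Their poses are not given: they have to be found in the camera images.
- cell: stainless filter cell fixed to the bench, upright: round foot 90 mm across, 14 mm high; round body 68 mm across up to its flat top face (the seat), 40 mm above the bench. A small brass hose nozzle sticks out along its -x (61 mm from the axis, at 26 mm height). Origin on its axis at bench height
- seat (a point): centre of the cell's seat, 40 mm above the bench. Here stands a spigot, 32 mm across, 21 mm tall, with three radial pins (5 mm thick, 120 degrees apart, tops 20 mm above the seat), all hidden inside the collar. The angle of the pins differs from start to start, does not follow the cell's yaw and cannot be seen
- collar: loose knurled aluminium collar with closed flat top, 58 mm across, 32 mm high, about 0.16 kg, upright over the spigot; origin on its axis at its lower edge. Inside: three keyways 11 mm wide, 120 degrees apart, one along its +x; they pass the pins within about 0.13 rad of a match. At the start it rests on the pins, lower edge 10 mm above the seat (a visible gap), origin 50 mm above the bench
- collar_top (a point): centre of the collar's top, 32 mm above its origin; 82 mm above the bench at the start, 72 mm when home. The first match lies 0.3 to 1.8 rad away, whichever way it is turned. It turns freely on the pins and can be let go and regrasped there. Unmatched, the pins stop it dead; matched, it can be pushed 10 mm down onto the seat
- spring (a point): top of the sprung plunger inside the collar, on the cell's axis 74 mm above the bench (point fixed to the cell). It pushes the matched collar back up with 0.7 N per mm of travel, 7 N when home, and lifts it about 8 mm if let go. A grip across the diameter with fingertips 7 mm above the collar's lower edge clears the cell's body when home
- dish: loose closed clear petri dish (lid and base one rigid piece), lid 60 mm across, 16 mm high over all, 40 g, with a white filter disc inside; origin at the centre of its underside. At the start it stands on the collar's flat top, centred to 2 mm, underside 82 mm above the bench
- tray: shallow rectangular steel tray fixed to the bench, 150 x 190 mm outside (its x, y), rim 8 mm high, walls and floor 3 mm thick; origin at the centre of its underside, inner floor 3 mm above it. It starts empty; dish and open fingers fit inside around its centre
- reagent_bottle: bystander: amber bottle, 70 mm across, 160 mm high, standing; origin at the centre of its underside
- jar: bystander: small white jar with black lid, 44 mm across, 60 mm high, standing between the cell's and the tray's places; origin at the centre of its underside
- pen: bystander: marker pen, 127 mm long, 13 mm thick, lying along its x; origin under its middle on the surface
- tube_rack: bystander: grey tube rack, 75 x 190 mm (x, y), 81 mm high over its tubes; origin at the centre of its underside
- tip_box: bystander: closed blue box of pipette tips, 85 x 120 mm (x, y), 64 mm high; origin at the centre of its underside
- pipette: bystander: black and white micropipette, 265 mm long, lying along its x, 26 mm thick; origin under its middle on the surface
- beaker: bystander: glass beaker, 68 mm across, 70 mm high, standing; origin at the centre of its underside
Mind the look-alikes: they are no part of the job. There is more than one size of the dish; the job needs the smaller.

How it is judged (in metres and radians):
On the way:
1. the dish stands flat in the tray, let go, while the collar is still up on its pins (z of dish in the frame of tray between 0 and 0.007 m and x of dish in the frame of tray between -0.05 and 0.05 m and y of dish in the frame of tray between -0.07 and 0.07 m and angle between dish's own z axis and vertical below 0.06 rad and contact force between dish and the arm below 0.05 N and contact force between dish and the fingers below 0.05 N and z of collar in the frame of cell above 0.0465 m), for 0.2 s.
At the end, for the whole second after the job is handed in: collar's lower edge within 2 mm of the seat, within 4 mm of the cell's axis, upright within 0.08 rad, held by the fingers (over 2 N) with no other thing leaning on it; dish flat (0.06 rad) on the tray's floor, untouched by the robot (z of collar in the frame of cell below 0.042 m and horizontal distance between collar and cell below 0.004 m and angle between collar's own z axis and vertical below 0.08 rad and contact force between the fingers and collar above 2 N and z of dish in the frame of tray between 0 and 0.007 m and x of dish in the frame of tray between -0.05 and 0.05 m and y of dish in the frame of tray between -0.07 and 0.07 m and angle between dish's own z axis and vertical below 0.06 rad and contact force between dish and the arm below 0.05 N and contact force between dish and the fingers below 0.05 N and contact force between collar and reagent_bottle below 0.05 N and contact force between collar and jar below 0.05 N and contact force between collar and pen below 0.05 N and contact force between collar and tube_rack below 0.05 N and contact force between collar and tip_box below 0.05 N and contact force between collar and pipette below 0.05 N and contact force between collar and beaker below 0.05 N); the arm keeps its last pose, push and grip.
It fails at once if the dish is dropped: it moves faster than 0.6 m/s while the fingers do not touch it (linear speed of dish above 0.6 m/s and contact force between the fingers and dish below 0.01 N).
It fails at once if a bystander is moved more than 30 mm (distance of any of reagent_bottle, jar, pen, tube_rack, tip_box, pipette, beaker from where it was at the start of the episode above 0.03 m).
It also fails if it takes over 72 s, if anything falls off the work surface, if the arm or the gripper's body presses on something with over 40 N, if the wrist force passes 120 N, or if a joint passes its speed limit or range.

ROBOT

A 7-joint arm with a two-finger parallel gripper is mounted at the origin on the work surface. World frame = base frame: x ahead of the robot, y to its left, z up, the work surface at z = 0. Lengths are in mm, angles in degrees, forces in N, time in s.
With the tool pointing down it reaches from about 425 to 925 mm from the base axis. Payload 6.8 kg.
Tool frame: the origin (TCP) lies at the very end of the fingers, on their centre line; the grasp point (between the pads) lies 19 mm behind it; z points along the fingers, y is the line along which they close (so a half turn about z gives the same grasp; the last joint's range is limited). The gripper opens to 88 mm and grips with 3 to 60 N. Pads are 20 mm wide; open, the fingers measure 115 mm over their backs; the gripper's body (75 mm by 178 mm) begins 61 mm behind the grasp point.
Start: joints at [69.666, 27.33, 1.283, 89.118, -0.659, 63.558, -4.761], TCP at [164.912, -654.562, 222.664] pointing down, gripper open.
Joint ranges: [-169.35, 169.35], [-19.33, 120.38], [-80.79, 83.38], [13.8, 139.57], [-78.32, 258.32], [9.67, 109.79], [-169.56, 169.56]. Speed limits (degrees/s): [136.94, 136.94, 180, 180, 180, 180, 180].

INTERFACE

Orientations are given as a 3x3 rotation matrix whose columns are the frame's x, y, z axes.
In Python, from station import r, viewer gives the robot as it stands. The module is installed in compiled form; this text tells all that it offers.
- The arm moves only by the tool play_rows, never from a script. Its argument "rows" is a list of rows, each a list of 7 numbers: the shift along the tool's x, y, z each as a share of 25 cm, from -1 to 1, then the turn, a rotation vector about the tool's x, y, z each as a share of pi/2 rad, from -1 to 1, then the closure, from 0 (fully open) to 1 (shut). In form: [[dx, dy, dz, ax, ay, az, gripper], ...]. A call has 1 to 5 rows; each row shifts and turns the commanded pose from where the row before left it, along the tool's axes as they then stand; what a row does not reach is not made up. A row lasts 1/12 s, in which the tool goes at most 41.7 mm and 7.16 degrees, less where a joint would pass 70% of its speed; a pose out of reach is approached as far as the arm can. A call with a number of a shift or a turn outside -1 to 1 is refused whole. A call with a gripper value outside its range is refused whole. The fingers move at their own pace and stop on an object; the grip force is fixed at half the most. Time passes only in rows, so rows that do not move let the fingers close. It gives the time, the measured TCP pose, the force, the opening and the grip force at its end, in the units of the state.
- r.read_state(): the state, without advancing time (a new reading comes with each control period).
- viewer.capture(name): name is "scene" or "top" or "wrist"; returns a dict with "color" (420x560x3 uint8, red, green, blue), "camera_matrix" (3x3 intrinsics, pixels), "view" (4x4, takes a point from world to camera coordinates); the wrist camera has in their place "tool_from_camera" (4x4, takes a point from camera to tool coordinates, whose origin is the TCP and whose axes are the flange's). Camera axes: x right, y down, z forward; pixel columns grow to the right and rows downward; lengths in mm; the calibration is good to about 2 mm. A picture is of the moment at which its call begins: read the wrist's pose just before it. There is no depth.
- r.job_done(): hands the job in; it is judged then, once.
The state is a dict: "clock": time; "qpos": joint angles; "joint_vel": joint speeds; "tau": joint torques, N m; "ee_pos": TCP position; "tool_rot": TCP orientation; "ft_force": force on the tool from outside, world axes, zero at the start; "moment": the same for the moment, N m; "opening": finger opening in mm; "grasp_force": force on a finger pad.
Only numpy, scipy, OpenCV 4.12 (cv2) and the standard library are available. Lean on these libraries where they do the work, as an engineer would, in place of code of your own. Each camera call takes 0.05 s, during which the arm holds its last target. There are 200 camera calls.

## Working session

There is one attempt and no reset: what is moved stays moved. The work goes in short steps, Python scripts to look and compute and a tool call to move; the robot and the scene stay as the last step left them, time stands still between calls to the robot, and variables do not carry over. Pictures are saved under pics/ and viewed, at most 10 in all, crops included, and the job is handed in when it is done.

Besides the shell and the picture viewer there is one more tool, called after "Emit:" in YAML: its name, and indented under it one key for each argument. play_rows: Moves the arm, as the interface text tells. Its arguments: {"type":"object","properties":{"rows":{"type":"array"}},"required":["rows"]}

```bash
mkdir -p pics; python3 - <<'E'
from station import r, viewer
import cv2,numpy as np
s=r.read_state();print({k:np.round(v,3).tolist() for k,v in s.items()})
for n in("scene","top"):
    c=viewer.capture(n);cv2.imwrite(f"pics/{n}0.png",cv2.resize(c["color"][...,::-1],(784,588),interpolation=cv2.INTER_CUBIC));np.savez(f"pics/{n}0.npz",K=c["camera_matrix"],V=c["view"])
    print(n,np.round(c["camera_matrix"],1).tolist(),np.round(c["view"],3).tolist())
E
```

```text
{'clock': 0.0, 'qpos': [69.666, 27.377, 1.279, 89.176, -0.658, 63.559, -4.761], 'joint_vel': [-0.089, -0.062, 0.117, -0.001, 0.039, 0.006, -0.036], 'tau': [-0.001, -58.286, 1.534, -27.26, -0.054, 0.017, 0.0], 'ee_pos': [164.749, -653.975, 221.682], 'tool_rot': [[0.97, 0.244, -0.001], [0.244, -0.97, 0.002], [-0.0, -0.002, -1.0]], 'ft_force': [-0.484, -0.3, 0.375], 'moment': [0.017, -0.026, 0.005], 'grasp_force': 0.0, 'opening': 87.79}
scene [[525.6, 0.0, 283.8], [0.0, 525.6, 204.8], [0.0, 0.0, 1.0]] [[0.844, 0.537, 0.007, -507.635], [0.473, -0.737, -0.483, -261.152], [-0.254, 0.411, -0.875, 1620.936], [0.0, 0.0, 0.0, 1.0]]
top [[380.2, 0.0, 279.4], [0.0, 380.2, 215.3], [0.0, 0.0, 1.0]] [[0.027, -0.999, -0.022, -12.706], [-0.987, -0.023, -0.156, 609.885], [0.155, 0.026, -0.987, 961.116], [0.0, 0.0, 0.0, 1.0]]
```

View pics/scene0.png

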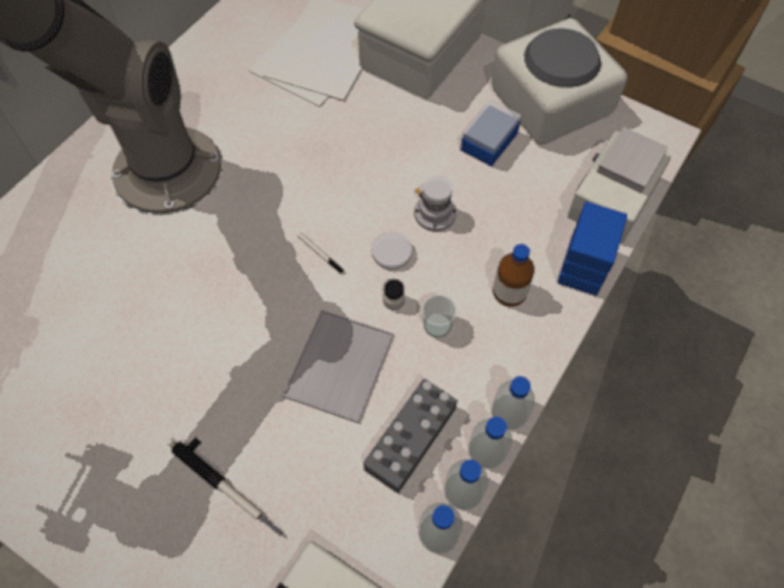

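View pics/top0.png

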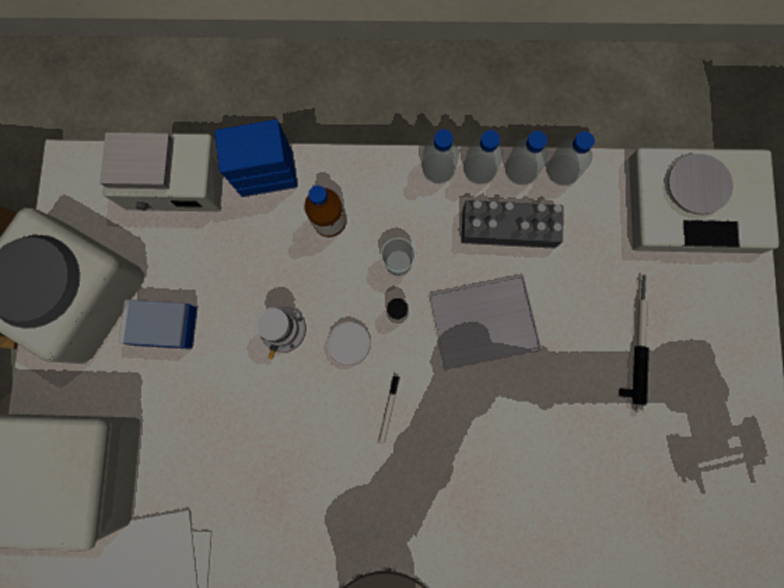

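The scene view shows the cell with the small dish at about (437,188) and the tray at about (340,365). The top view has the dish at (275,323) and tray corners at (430,293), (522,276), (540,348) and (446,369). The decoy large dish is on the bench at (348,343) and the jar at (397,308).

```bash
cat > h.py <<'E'
import numpy as np
def bp(n,px,z,scale=1.4):
    d=np.load(f"pics/{n}0.npz");K,V=d["K"],d["V"]
    R,t=V[:3,:3],V[:3,3];o=-R.T@t
    v=R.T@np.linalg.inv(K)@np.array([(px[0]+.5)/scale-.5,(px[1]+.5)/scale-.5,1])
    return o+v*(z-o[2])/v[2]
E
python3 - <<'E'
from h import *
for l,n,p,z in [("dish","scene",(437,189),98),("dish","top",(275,323),98),("foot","scene",(435,212),7),("foot","top",(283,331),7),("nozzle","scene",(418,190),26),("nozzle","top",(272,354),26),
 ("jar","top",(397,308),60),("jar","scene",(395,289),60),("beaker","top",(397,240),70),("big","top",(349,343),15),("big","scene",(392,249),15),("pen","top",(389,408),10),("bottle cap","top",(317,194),160)]+[("tray","top",p,8) for p in[(430,293),(522,276),(540,348),(446,369)]]+[("tray","scene",p,8) for p in[(323,311),(393,332),(360,420),(286,393)]]:
    print(l,n,np.round(bp(n,p,z)))
E
python3 - <<'E'
import cv2
a=cv2.imread("pics/scene0.png")[150:270,350:490];b=cv2.imread("pics/top0.png")[280:380,220:380]
a=cv2.resize(a,(560,480));b=cv2.resize(b,(640,400))
cv2.imwrite("pics/cropA.png",cv2.convertScaleAbs(a,alpha=1.4));cv2.imwrite("pics/cropB.png",cv2.convertScaleAbs(b,alpha=1.4))
E
```

```text
dish scene [562. 209.  98.]
dish top [558. 209.  98.]
foot scene [559. 215.   7.]
foot top [553. 215.   7.]
nozzle scene [505. 232.  26.]
nozzle top [507. 229.  26.]
jar top [596.  -9.  60.]
jar scene [603. -12.  60.]
beaker top [725.  -5.  70.]
big top [532.  83.  15.]
big scene [535.  84.  15.]
pen top [411.   3.  10.]
bottle cap top [779. 134. 160.]
tray top [635. -72.   8.]
tray top [ 674. -253.    8.]
tray top [ 532. -286.    8.]
tray top [ 487. -105.    8.]
tray scene [ 496. -106.    8.]
tray scene [636. -70.   8.]
tray scene [ 681. -251.    8.]
tray scene [ 536. -282.    8.]
```

View pics/cropB.png

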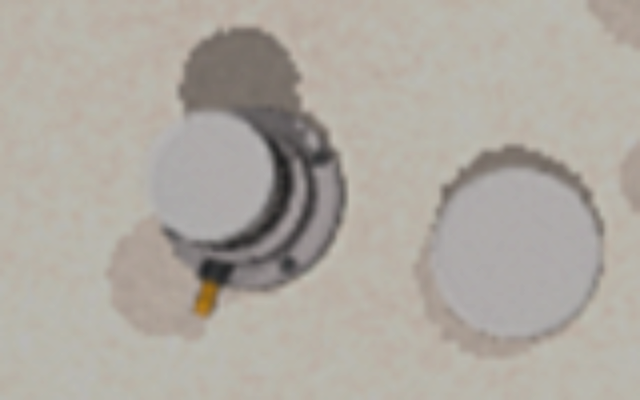

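Crop: dish centre at crop (212,176), which is (273,324) in the picture. Foot centre is about (283,330). The cell is near (558,212) and the tray centre near (584,-178), so I move now.

Emit:
play_rows:
  rows:
    - [0.133,-0.097,0,0,0,0,0]
    - [0.133,-0.097,0,0,0,0,0]
    - [0.133,-0.097,0,0,0,0,0]
    - [0.133,-0.097,0,0,0,0,0]
    - [0.133,-0.097,0,0,0,0,0]

```text
clock: 0.52
ee_pos: [297.2, -494.5, 222.3]
tool_rot: [[0.97, 0.244, -0.0], [0.244, -0.97, 0.001], [-0.0, -0.001, -1.0]]
ft_force: [1.0, -1.0, -0.7]
opening: 88.1
grasp_force: 0.0
```

Emit:
play_rows:
  rows:
    - [0.133,-0.097,0,0,0,0,0]
    - [0.133,-0.097,0,0,0,0,0]
    - [0.133,-0.097,0,0,0,0,0]
    - [0.133,-0.097,0,0,0,0,0]
    - [0.133,-0.097,0,0,0,0,0]

```text
clock: 0.93
ee_pos: [428.8, -336.3, 222.5]
tool_rot: [[0.97, 0.244, -0.0], [0.244, -0.97, 0.0], [-0.0, -0.0, -1.0]]
ft_force: [0.3, -0.6, 0.2]
opening: 87.8
grasp_force: 0.0
```

Emit:
play_rows:
  rows:
    - [0.133,-0.097,0,0,0,0,0]
    - [0.133,-0.097,0,0,0,0,0]
    - [0.133,-0.097,0,0,0,0,0]
    - [0.133,-0.097,0,0,0,0,0]
    - [0.133,-0.097,0,0,0,0,0]

```text
clock: 1.35
ee_pos: [560.3, -178.3, 222.4]
tool_rot: [[0.97, 0.244, -0.001], [0.244, -0.97, 0.0], [-0.001, -0.0, -1.0]]
ft_force: [0.8, -0.8, 0.2]
opening: 87.9
grasp_force: 0.0
```

Emit:
play_rows:
  rows:
    - [0.038,-0.152,0,0,0,0,0]
    - [0.038,-0.152,0,0,0,0,0]
    - [0.038,-0.152,0,0,0,0,0]
    - [0.038,-0.152,0,0,0,0,0]
    - [0.038,-0.152,0,0,0,0,0]

```text
clock: 1.77
ee_pos: [558.7, 17.6, 222.4]
tool_rot: [[0.97, 0.244, -0.001], [0.244, -0.97, -0.0], [-0.001, 0.0, -1.0]]
ft_force: [0.1, 0.1, -0.9]
opening: 87.6
grasp_force: 0.0
```

Emit:
play_rows:
  rows:
    - [0.038,-0.152,0,0,0,0,0]
    - [0.038,-0.152,0,0,0,0,0]
    - [0.038,-0.152,0,0,0,0,0]
    - [0.038,-0.152,0,0,0,0,0]
    - [0.0,0,0,0,0,0,0]

```text
clock: 2.18
ee_pos: [557.0, 182.7, 222.8]
tool_rot: [[0.967, 0.256, -0.001], [0.256, -0.967, 0.005], [0.001, -0.005, -1.0]]
ft_force: [0.2, 0.8, 0.5]
opening: 88.0
grasp_force: 0.0
```

```bash
python3 - <<'E'
from station import r, viewer
import cv2,numpy as np
s=r.read_state();c=viewer.capture("wrist")
print(s["ee_pos"],s["qpos"]);print(np.round(c["tool_from_camera"],3).tolist(),np.round(c["camera_matrix"],1).tolist())
np.savez("pics/w1.npz",p=s["ee_pos"],R=s["tool_rot"],T=c["tool_from_camera"],K=c["camera_matrix"])
cv2.imwrite("pics/w1.png",c["color"][...,::-1])
E
```

```text
[556.99162968 182.69013671 222.78647211] [  -6.42384763   20.61078545  -22.42300131  100.46525887    8.54102628
   60.52103265 -106.94969215]
[[0.0, -0.956, -0.294, 81.523], [1.0, 0.0, 0.0, -1.422], [-0.0, -0.294, 0.956, -162.944], [0.0, 0.0, 0.0, 1.0]] [[360.4, 0.0, 281.7], [0.0, 360.4, 206.7], [0.0, 0.0, 1.0]]
```

View pics/w1.png

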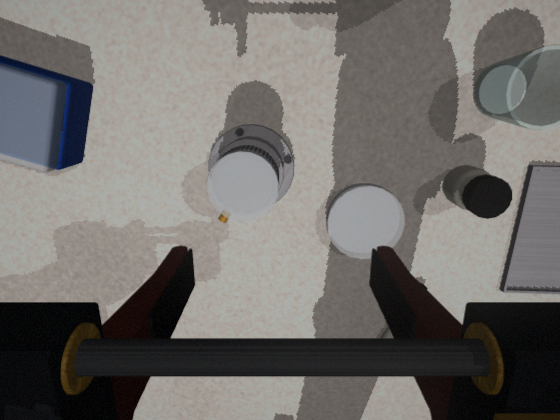

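Wrist view: the dish is at (243,183) with radius about 35 px, the cell foot is around (251,167), and the decoy is at (366,220).

```bash
cat >> h.py <<'E'
def wbp(f,px,z):
    d=np.load(f"pics/{f}.npz");R=d["R"]@d["T"][:3,:3];o=d["p"]+d["R"]@d["T"][:3,3]
    v=R@np.linalg.inv(d["K"])@np.array([px[0],px[1],1]);return o+v*(z-o[2])/v[2]
E
python3 - <<'E'
from h import *
import cv2
print("dish",wbp("w1",(243,183),98),"L",wbp("w1",(207,183),98),"R",wbp("w1",(280,183),98))
print("foot",wbp("w1",(251.5,167),12),"big",wbp("w1",(366,219),15),"jar",wbp("w1",(487,197),60))
print("tray corners",wbp("w1",(535,164),8),wbp("w1",(503,290),8))
g=cv2.cvtColor(cv2.imread("pics/w1.png"),cv2.COLOR_BGR2GRAY)
print(cv2.HoughCircles(g[100:270,180:320],cv2.HOUGH_GRADIENT_ALT,1,10,param1=150,param2=.7,minRadius=25,maxRadius=55))
E
```

```text
dish [561.46218875 218.77567768  98.        ] L [553.87853771 247.30772974  98.        ] R [569.24824223 189.48212473  98.        ]
foot [558.41010732 218.43680222  12.        ] big [535.36380572  84.82752908  15.        ] jar [597.2350181   -2.89230782  60.        ]
tray corners [637.43445762 -69.64594989   8.        ] [ 491.14883501 -101.25874397    8.        ]
[[[68.       69.       44.852436]]]
```

Emit:
play_rows:
  rows:
    - [0.02,-0.056,0.08,0,0,0,0]
    - [0.02,-0.056,0.08,0,0,0,0]
    - [0.0,0.0,0.08,0,0,0,0]
    - [0,0,0,0,0,0,0]
    - [0,0,0,0,0,0,0]

```text
clock: 2.65
ee_pos: [561.3, 200.4, 161.7]
tool_rot: [[0.97, 0.243, -0.003], [0.243, -0.97, -0.002], [-0.003, 0.001, -1.0]]
ft_force: [0.7, -0.2, 0.2]
opening: 87.8
grasp_force: 0.0
```

```bash
python3 - <<'E'
from station import r, viewer
import cv2,numpy as np
s=r.read_state();c=viewer.capture("wrist")
print(s["ee_pos"],s["tool_rot"],s["joint_vel"])
np.savez("pics/w2.npz",p=s["ee_pos"],R=s["tool_rot"],T=c["tool_from_camera"],K=c["camera_matrix"])
cv2.imwrite("pics/w2.png",c["color"][...,::-1])
E
```

```text
[561.33450371 200.3577392  161.65188136] [[ 0.96999508  0.24310939 -0.00271638]
 [ 0.24310498 -0.96999821 -0.00185366]
 [-0.00308553  0.00113768 -0.99999459]] [ 0.45610497 -1.68532061 -0.13247406 -1.88003698 -0.11984576  0.27189751
  0.14745226]
```

View pics/w2.png

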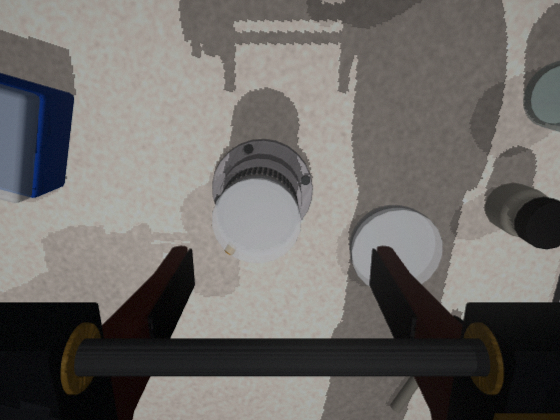

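The dish is centred at about (257,216), spanning columns 213–301.

```bash
python3 - <<'E'
from h import *
print(*[np.round(wbp("w2",p,98),1) for p in[(257,216),(213,216),(301,216)]],np.round(wbp("w2",(262,187),12),1),"big",np.round(wbp("w2",(396,248),15),1))
c=wbp("w2",(257,216),98);d=np.load("pics/w2.npz");print("tool", d["R"].T@(c-d["p"]))
E
```

```text
[562.2 218.8  98. ] [555.1 247.1  98. ] [569.3 190.5  98. ] [560.1 219.4  12. ] big [534.2  84.9  15. ]
tool [  5.49116396 -17.75672978  63.61508077]
```

Emit:
play_rows:
  rows:
    - [0.011,-0.036,0,0,0,0,0]
    - [0.011,-0.036,0.05,0,0,0,0]
    - [0,0,0.1,0,0,0,0]
    - [0,0,0.1,0,0,0,0]
    - [0,0,0.05,0,0,0,0]

```text
clock: 3.12
ee_pos: [561.7, 221.4, 85.3]
tool_rot: [[0.969, 0.245, -0.002], [0.245, -0.969, -0.001], [-0.002, 0.0, -1.0]]
ft_force: [0.1, 0.5, -0.4]
opening: 87.7
grasp_force: 0.0
```

Emit:
play_rows:
  rows:
    - [0,0,0,0,0,0,0]
    - [0,0,0,0,0,0,0]

```text
clock: 3.28
ee_pos: [562.7, 221.4, 87.5]
tool_rot: [[0.97, 0.245, -0.001], [0.245, -0.97, -0.0], [-0.001, -0.0, -1.0]]
ft_force: [0.2, 0.1, 0.8]
opening: 87.6
grasp_force: 0.0
```

Emit:
play_rows:
  rows:
    - [0,0.01,0.014,0,0,0,0]
    - [0,0,0,0,0,0,0.2]
    - [0,0,0,0,0,0,0.4]
    - [0,0,0,0,0,0,0.5]
    - [0,0,0,0,0,0,0.5]

```text
clock: 3.7
ee_pos: [563.9, 218.6, 84.8]
tool_rot: [[0.97, 0.244, 0.001], [0.244, -0.97, 0.0], [0.001, -0.0, -1.0]]
ft_force: [0.9, -0.3, 0.1]
opening: 64.5
grasp_force: 0.0
```

Emit:
play_rows:
  rows:
    - [0,0,0,0,0,0,0.6]
    - [0,0,0,0,0,0,0.6]
    - [0,0,0,0,0,0,0.6]

```text
clock: 3.95
ee_pos: [563.7, 218.6, 84.5]
tool_rot: [[0.97, 0.244, 0.001], [0.244, -0.97, 0.0], [0.001, 0.0, -1.0]]
ft_force: [-0.1, 0.2, 4.0]
opening: 59.2
grasp_force: 30.0
```

Emit:
play_rows:
  rows:
    - [0,0,-0.02,0,0,0,0.6]
    - [0,0,-0.04,0,0,0,0.6]
    - [0,0,-0.08,0,0,0,0.6]
    - [0,0,-0.08,0,0,0,0.6]
    - [0,0,-0.08,0,0,0,0.6]

```text
clock: 4.37
ee_pos: [563.3, 218.6, 160.6]
tool_rot: [[0.97, 0.244, -0.0], [0.244, -0.97, 0.0], [-0.0, -0.0, -1.0]]
ft_force: [0.6, -0.1, -0.9]
opening: 58.9
grasp_force: 30.0
```

```bash
python3 - <<'E'
from station import r, viewer
import cv2,numpy as np
s=r.read_state();c=viewer.capture("wrist")
print(s["ee_pos"],s["opening"],s["grasp_force"])
np.savez("pics/w3.npz",p=s["ee_pos"],R=s["tool_rot"],T=c["tool_from_camera"],K=c["camera_matrix"])
cv2.imwrite("pics/w3.png",c["color"][...,::-1])
E
```

```text
[563.2503542  218.55556323 160.57122315] 58.942138942655376 30.000077784061432
```

View pics/w3.png

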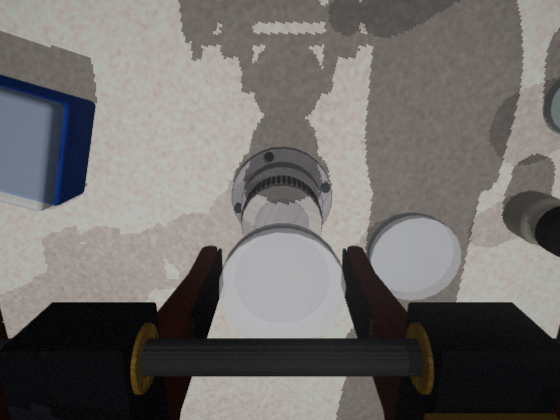

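The dish is held between the fingers at about (282,275) and the collar is visible below, spanning columns 243–321, so it is centred laterally. Next I carry the dish to the tray.

Emit:
play_rows:
  rows:
    - [-0.014,0.07,0,0,0,0,0.6]
    - [-0.023,0.12,0,0,0,0,0.6]
    - [-0.029,0.15,0,0,0,0,0.6]
    - [-0.029,0.15,0,0,0,0,0.6]
    - [-0.029,0.15,0,0,0,0,0.6]

```text
clock: 4.83
ee_pos: [572.4, 54.4, 159.8]
tool_rot: [[0.969, 0.245, 0.001], [0.245, -0.969, 0.0], [0.001, 0.0, -1.0]]
ft_force: [1.2, -0.9, 0.5]
opening: 59.4
grasp_force: 30.0
```

Emit:
play_rows:
  rows:
    - [-0.029,0.15,0,0,0,0,0.6]
    - [-0.029,0.15,0,0,0,0,0.6]
    - [-0.029,0.15,0,0,0,0,0.6]
    - [-0.029,0.15,0,0,0,0,0.6]
    - [-0.029,0.15,0,0,0,0,0.6]

```text
clock: 5.25
ee_pos: [583.0, -136.8, 159.9]
tool_rot: [[0.97, 0.244, 0.001], [0.244, -0.97, -0.0], [0.001, 0.0, -1.0]]
ft_force: [0.5, -0.2, -0.4]
opening: 59.4
grasp_force: 30.0
```

Emit:
play_rows:
  rows:
    - [-0.019,0.1,0,0,0,0,0.6]
    - [-0.014,0.07,0,0,0,0,0.6]
    - [0,0,0,0,0,0,0.6]
    - [0,0,0,0,0,0,0.6]

```text
clock: 5.58
ee_pos: [585.4, -178.8, 159.4]
tool_rot: [[0.97, 0.242, 0.0], [0.242, -0.97, 0.0], [0.0, -0.0, -1.0]]
ft_force: [-0.0, 0.2, -0.2]
opening: 59.0
grasp_force: 30.0
```

```bash
python3 - <<'E'
from station import r, viewer
import cv2,numpy as np
s=r.read_state();c=viewer.capture("wrist")
print(s["ee_pos"],s["opening"],s["grasp_force"])
np.savez("pics/w4.npz",p=s["ee_pos"],R=s["tool_rot"],T=c["tool_from_camera"],K=c["camera_matrix"])
cv2.imwrite("pics/w4.png",c["color"][...,::-1])
E
```

```text
[ 585.36575736 -178.80533558  159.40009291] 59.00731346440059 30.000079572200775
```

View pics/w4.png

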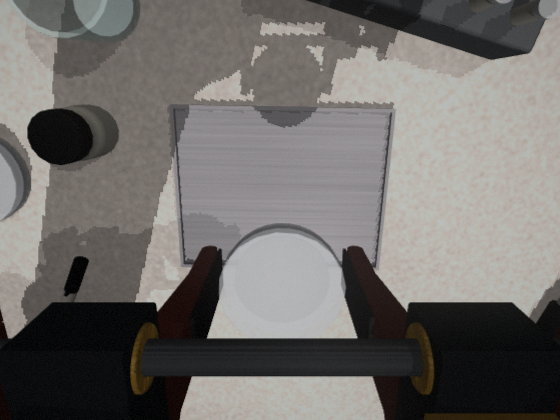

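The tray corners are at (172,106), (393,110), (379,267) and (183,266), so the dish is laterally centred over the tray. Now I lower it.

Emit:
play_rows:
  rows:
    - [0,0,0.08,0,0,0,0.6]
    - [0,0,0.14,0,0,0,0.6]
    - [0,0,0.14,0,0,0,0.6]
    - [0,0,0.14,0,0,0,0.6]
    - [0,0,0.08,0,0,0,0.6]

```text
clock: 6.05
ee_pos: [583.9, -174.7, 11.0]
tool_rot: [[0.969, 0.248, -0.004], [0.248, -0.969, 0.002], [-0.003, -0.003, -1.0]]
ft_force: [-0.4, -0.4, -0.4]
opening: 59.1
grasp_force: 30.0
```

Emit:
play_rows:
  rows:
    - [0,0,0,0,0,0,0.6]
    - [0,0,0,0,0,0,0.6]

```text
clock: 6.22
ee_pos: [585.3, -175.8, 13.8]
tool_rot: [[0.969, 0.247, -0.002], [0.247, -0.969, 0.001], [-0.001, -0.002, -1.0]]
ft_force: [-0.4, 0.1, 0.8]
opening: 59.0
grasp_force: 30.0
```

```bash
python3 - <<'E'
from h import *
P=[wbp("w4",p,8) for p in[(172,106),(393,110),(379,267),(183,266)]];print(np.round(P),np.mean(P,0))
E
```

```text
[[ 634.  -70.    8.]
 [ 676. -251.    8.]
 [ 534. -287.    8.]
 [ 490. -104.    8.]] [ 583.51136763 -177.94185137    8.        ]
```

Emit:
play_rows:
  rows:
    - [0,0,0.012,0,0,0,0.6]
    - [0,0,0.012,0,0,0,0.6]
    - [0,0,0,0,0,0,0.6]
    - [0,0,0,0,0,0,0.6]

```text
clock: 6.55
ee_pos: [586.2, -178.3, 9.3]
tool_rot: [[0.97, 0.244, 0.002], [0.244, -0.97, -0.0], [0.002, 0.001, -1.0]]
ft_force: [0.0, 0.9, -0.7]
opening: 59.4
grasp_force: 30.0
```

Emit:
play_rows:
  rows:
    - [0,0,0.006,0,0,0,0.6]
    - [0,0,0,0,0,0,0.6]
    - [0,0,0,0,0,0,0.6]

```text
clock: 6.8
ee_pos: [585.6, -178.2, 6.9]
tool_rot: [[0.97, 0.244, 0.0], [0.244, -0.97, -0.0], [0.0, 0.0, -1.0]]
ft_force: [-0.3, -0.7, -0.0]
opening: 59.2
grasp_force: 30.0
```

Emit:
play_rows:
  rows:
    - [0,0,0.004,0,0,0,0.6]
    - [0,0,0,0,0,0,0.6]
    - [0,0,0,0,0,0,0.6]

```text
clock: 7.05
ee_pos: [585.7, -178.2, 5.7]
tool_rot: [[0.97, 0.244, 0.0], [0.244, -0.97, -0.0], [0.0, 0.0, -1.0]]
ft_force: [0.1, 0.0, 1.0]
opening: 59.1
grasp_force: 30.0
```

Emit:
play_rows:
  rows:
    - [0,0,0.003,0,0,0,0.6]
    - [0,0,0,0,0,0,0.6]
    - [0,0,0,0,0,0,0.6]

```text
clock: 7.3
ee_pos: [585.7, -178.2, 5.7]
tool_rot: [[0.97, 0.244, 0.0], [0.244, -0.97, -0.0], [0.0, 0.0, -1.0]]
ft_force: [-2.4, 0.6, 7.8]
opening: 59.1
grasp_force: 30.0
```

Emit:
play_rows:
  rows:
    - [0,0,-0.003,0,0,0,0.6]
    - [0,0,0,0,0,0,0.3]
    - [0,0,0,0,0,0,0]
    - [0,0,0,0,0,0,0]
    - [0,0,0,0,0,0,0]

```text
clock: 7.72
ee_pos: [585.4, -178.1, 5.5]
tool_rot: [[0.97, 0.244, -0.0], [0.244, -0.97, 0.0], [-0.0, -0.0, -1.0]]
ft_force: [0.2, 0.4, -0.4]
opening: 78.4
grasp_force: 0.0
```

Emit:
play_rows:
  rows:
    - [0,0,0,0,0,0,0]
    - [0,0,0,0,0,0,0]
    - [0,0,-0.05,0,0,0,0]
    - [0,0,-0.12,0,0,0,0]
    - [0,0,-0.16,0,0,0,0]

```text
clock: 8.13
ee_pos: [583.3, -177.5, 87.1]
tool_rot: [[0.97, 0.245, -0.006], [0.245, -0.97, 0.002], [-0.005, -0.003, -1.0]]
ft_force: [0.9, 0.5, 0.1]
opening: 87.9
grasp_force: 0.0
```

Emit:
play_rows:
  rows:
    - [0,0,-0.16,0,0,0,0]
    - [0,0,-0.13,0,0,0,0]
    - [0,0,0,0,0,0,0]
    - [0,0,0,0,0,0,0]

```text
clock: 8.47
ee_pos: [587.0, -178.5, 163.9]
tool_rot: [[0.97, 0.244, 0.005], [0.244, -0.97, -0.001], [0.005, 0.003, -1.0]]
ft_force: [0.3, 0.5, -0.3]
opening: 88.0
grasp_force: 0.0
```

```bash
python3 - <<'E'
from station import r, viewer
import cv2,numpy as np
s=r.read_state();c=viewer.capture("wrist")
print(s["ee_pos"],s["qpos"])
np.savez("pics/w5.npz",p=s["ee_pos"],R=s["tool_rot"],T=c["tool_from_camera"],K=c["camera_matrix"])
cv2.imwrite("pics/w5.png",c["color"][...,::-1])
E
```

```text
[ 587.03693809 -178.46056292  163.90332147] [ 23.21206003  25.7532439  -16.00952666 100.52115057   8.50265141
  54.58756682 -72.05885437]
```

View pics/w5.png

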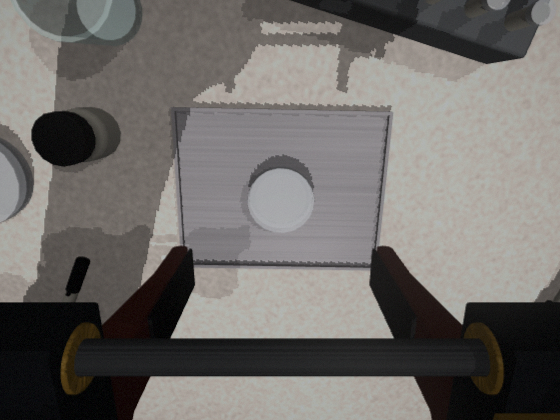

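The dish is flat on the tray floor at (281,200), free of the fingers. Back to the collar.

Emit:
play_rows:
  rows:
    - [0.014,-0.07,0,0,0,0,0]
    - [0.023,-0.12,0,0,0,0,0]
    - [0.029,-0.15,0,0,0,0,0]
    - [0.029,-0.15,0,0,0,0,0]
    - [0.029,-0.15,0,0,0,0,0]

```text
clock: 8.93
ee_pos: [574.8, -14.1, 158.9]
tool_rot: [[0.97, 0.244, -0.004], [0.244, -0.97, -0.0], [-0.003, -0.001, -1.0]]
ft_force: [0.7, -0.4, 0.3]
opening: 87.8
grasp_force: 0.0
```

Emit:
play_rows:
  rows:
    - [0.029,-0.15,0,0,0,0,0]
    - [0.029,-0.15,0,0,0,0,0]
    - [0.029,-0.15,0,0,0,0,0]
    - [0.029,-0.15,0,0,0,0,0]
    - [0.029,-0.15,0,0,0,0,0]

```text
clock: 9.35
ee_pos: [564.1, 176.5, 158.8]
tool_rot: [[0.97, 0.244, -0.003], [0.244, -0.97, -0.001], [-0.004, 0.0, -1.0]]
ft_force: [0.7, 0.2, -0.3]
opening: 87.4
grasp_force: 0.0
```

Emit:
play_rows:
  rows:
    - [0.014,-0.1,0,0,0,0,0]
    - [0.01,-0.07,0,0,0,0,0]
    - [0,0,0,0,0,0,0]
    - [0,0,0,0,0,0,0]
    - [0,0,0,0,0,0,0]

```text
clock: 9.77
ee_pos: [560.9, 216.0, 159.4]
tool_rot: [[0.97, 0.243, -0.002], [0.243, -0.97, -0.002], [-0.002, 0.001, -1.0]]
ft_force: [0.3, -1.2, -0.1]
opening: 87.9
grasp_force: 0.0
```

```bash
python3 - <<'E'
from station import r, viewer
import cv2,numpy as np
s=r.read_state();c=viewer.capture("wrist")
print(s["ee_pos"],s["tool_rot"],s["qpos"])
np.savez("pics/w6.npz",p=s["ee_pos"],R=s["tool_rot"],T=c["tool_from_camera"],K=c["camera_matrix"])
cv2.imwrite("pics/w6.png",cv2.resize(c["color"][100:300,160:400,::-1],None,fx=3,fy=3,interpolation=cv2.INTER_CUBIC))
E
```

```text
[560.93701507 215.95762817 159.38697145] [[ 0.97001575  0.24303364 -0.00202334]
 [ 0.24302981 -0.97001683 -0.00196716]
 [-0.00244076  0.00141645 -0.99999602]] [ -10.3098231    25.90628169  -21.90188456  101.77749887   11.56985249
   54.67938677 -112.90213305]
```

View pics/w6.png

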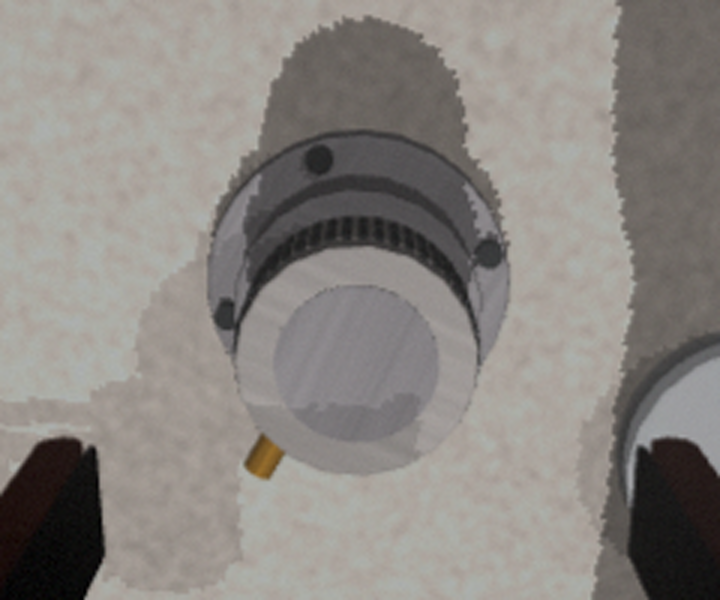

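The collar top ellipse is centred at about (358,360) in the crop, which is pixel (279.2,219.7).

```bash
python3 - <<'E'
from h import *
c=wbp("w6",(279.2,219.7),82);d=np.load("pics/w6.npz");print(c,"tool", d["R"].T@(c-d["p"]))
print(np.linalg.norm(wbp("w6",(238.5,219.7),82)-wbp("w6",(320,219.7),82)))
E
```

```text
[558.19380913 218.39814247  82.        ] tool [-1.87895237 -3.14364575 77.38741285]
57.4934962753553
```

Emit:
play_rows:
  rows:
    - [-0.004,-0.012,0.08,0,0,0,0]
    - [0,0,0.12,0,0,0,0]
    - [0,0,0.12,0,0,0,0]
    - [0,0,0.06,0,0,0,0]
    - [0,0,0.02,0,0,0,0]

```text
clock: 10.23
ee_pos: [558.0, 217.4, 57.5]
tool_rot: [[0.97, 0.242, -0.005], [0.242, -0.97, -0.003], [-0.005, 0.002, -1.0]]
ft_force: [-0.4, -0.8, -1.0]
opening: 87.8
grasp_force: 0.0
```

Emit:
play_rows:
  rows:
    - [0,0,0,0,0,0,0]
    - [0,0,0,0,0,0,0]
    - [0,0,0,0,0,0,0]
    - [0,0,0,0,0,0,0]

```text
clock: 10.57
ee_pos: [560.7, 220.8, 62.2]
tool_rot: [[0.97, 0.244, 0.002], [0.244, -0.97, 0.001], [0.003, -0.0, -1.0]]
ft_force: [-0.1, 0.5, 0.0]
opening: 87.7
grasp_force: 0.0
```

Emit:
play_rows:
  rows:
    - [-0.007,0.006,0.019,0,0,0,0.1]
    - [0,0,0,0,0,0,0.3]
    - [0,0,0,0,0,0,0.4]
    - [0,0,0,0,0,0,0.5]
    - [0,0,0,0,0,0,0.5]

```text
clock: 10.98
ee_pos: [558.3, 218.7, 56.0]
tool_rot: [[0.97, 0.244, 0.0], [0.244, -0.97, -0.0], [0.0, 0.0, -1.0]]
ft_force: [-0.2, 0.4, -0.4]
opening: 58.0
grasp_force: 6.0
```

Emit:
play_rows:
  rows:
    - [0,0,0,0,0,0,0.6]
    - [0,0,0,0,0,0,0.6]
    - [0,0,0,0,0,0,0.6]
    - [0,0,0,0,0,0,0.6]

```text
clock: 11.32
ee_pos: [558.3, 218.8, 56.0]
tool_rot: [[0.97, 0.244, 0.0], [0.244, -0.97, 0.0], [0.0, -0.0, -1.0]]
ft_force: [-1.1, -1.2, 1.4]
opening: 57.6
grasp_force: 30.0
```

Emit:
play_rows:
  rows:
    - [0,0,0.005,0,0,0,0.6]
    - [0,0,0,0,0,0,0.6]
    - [0,0,0,0,0,0,0.6]

```text
clock: 11.57
ee_pos: [558.4, 218.8, 55.7]
tool_rot: [[0.97, 0.244, 0.001], [0.244, -0.97, -0.0], [0.0, 0.0, -1.0]]
ft_force: [-3.3, -2.4, 9.1]
opening: 57.5
grasp_force: 30.0
```

Emit:
play_rows:
  rows:
    - [0,0,0,0,0,-0.07,0.6]
    - [0,0,0,0,0,-0.07,0.6]
    - [0,0,0,0,0,0,0.6]

```text
clock: 11.82
ee_pos: [559.2, 219.5, 55.8]
tool_rot: [[0.89, 0.455, 0.002], [0.455, -0.89, 0.001], [0.002, -0.0, -1.0]]
ft_force: [-0.7, 0.5, 6.8]
opening: 57.6
grasp_force: 30.0
```

Emit:
play_rows:
  rows:
    - [0,0,0,0,0,-0.07,0.6]
    - [0,0,0,0,0,-0.05,0.6]
    - [0,0,0,0,0,0,0.6]

```text
clock: 12.07
ee_pos: [558.5, 218.9, 54.9]
tool_rot: [[0.791, 0.612, 0.0], [0.612, -0.791, 0.0], [0.001, -0.0, -1.0]]
ft_force: [0.9, -0.8, 2.2]
opening: 57.5
grasp_force: 30.0
```

Emit:
play_rows:
  rows:
    - [0,0,0.008,0,0,0,0.6]
    - [0,0,0,0,0,0,0.6]
    - [0,0,0,0,0,0,0.6]

```text
clock: 12.32
ee_pos: [558.7, 218.8, 53.6]
tool_rot: [[0.794, 0.607, 0.001], [0.607, -0.794, -0.0], [0.001, 0.001, -1.0]]
ft_force: [-1.3, -0.4, 9.6]
opening: 57.8
grasp_force: 30.0
```

Emit:
play_rows:
  rows:
    - [0,0,0,0,0,-0.045,0.6]
    - [0,0,0,0,0,0,0.6]
    - [0,0,0,0,0,0,0.6]

```text
clock: 12.57
ee_pos: [558.3, 218.6, 52.6]
tool_rot: [[0.75, 0.661, 0.0], [0.661, -0.75, 0.0], [0.0, 0.0, -1.0]]
ft_force: [-0.0, 0.2, 0.5]
opening: 57.6
grasp_force: 30.0
```

```bash
python3 - <<'E'
from station import r
s=r.read_state();print(s["ee_pos"],s["ft_force"],s["moment"])
E
```

```text
[558.34505785 218.60097693  52.55616854] [-0.00705689  0.17368266  0.54709821] [ 0.02749121 -0.08087146  0.04122413]
```

Emit:
play_rows:
  rows:
    - [0,0,0.012,0,0,0,0.6]
    - [0,0,0,0,0,0,0.6]
    - [0,0,0,0,0,0,0.6]

```text
clock: 12.82
ee_pos: [558.3, 218.6, 49.5]
tool_rot: [[0.749, 0.663, -0.0], [0.663, -0.749, -0.0], [-0.0, 0.0, -1.0]]
ft_force: [1.3, -0.2, 2.2]
opening: 57.4
grasp_force: 30.0
```

Emit:
play_rows:
  rows:
    - [0,0,0.012,0,0,0,0.6]
    - [0,0,0,0,0,0,0.6]
    - [0,0,0,0,0,0,0.6]

```text
clock: 13.07
ee_pos: [558.4, 218.6, 46.7]
tool_rot: [[0.748, 0.663, 0.0], [0.663, -0.748, -0.0], [0.0, 0.0, -1.0]]
ft_force: [0.1, -1.6, 3.9]
opening: 57.9
grasp_force: 30.0
```

Emit:
play_rows:
  rows:
    - [0,0,0.004,0,0,0,0.6]
    - [0,0,0,0,0,0,0.6]
    - [0,0,0,0,0,0,0.6]

```text
clock: 13.32
ee_pos: [558.4, 218.6, 46.1]
tool_rot: [[0.748, 0.663, 0.0], [0.663, -0.748, -0.0], [0.0, 0.0, -1.0]]
ft_force: [-0.8, -1.4, 6.9]
opening: 57.5
grasp_force: 30.0
```

Emit:
play_rows:
  rows:
    - [0,0,0.005,0,0,0,0.6]
    - [0,0,0,0,0,0,0.6]
    - [0,0,0,0,0,0,0.6]

```text
clock: 13.57
ee_pos: [558.4, 218.7, 46.0]
tool_rot: [[0.748, 0.663, 0.001], [0.663, -0.748, -0.001], [-0.0, 0.001, -1.0]]
ft_force: [-4.0, -3.3, 18.4]
opening: 58.1
grasp_force: 30.0
```

Emit:
play_rows:
  rows:
    - [0,0,0.002,0,0,0,0.6]
    - [0,0,0,0,0,0,0.6]
    - [0,0,0,0,0,0,0.6]

```text
clock: 13.82
ee_pos: [558.4, 218.7, 46.0]
tool_rot: [[0.748, 0.663, 0.001], [0.663, -0.748, -0.001], [0.0, 0.001, -1.0]]
ft_force: [-5.7, -5.3, 23.2]
opening: 57.8
grasp_force: 30.0
```

```bash
python3 - <<'E'
from station import r, viewer
import cv2,numpy as np
a=viewer.capture("scene")["color"][...,::-1];b=viewer.capture("wrist")["color"][...,::-1]
A=cv2.resize(a[100:200,250:390],(560,400),interpolation=cv2.INTER_CUBIC)[:, :400];B=cv2.resize(b[130:330,180:380],(400,400),interpolation=cv2.INTER_CUBIC)
cv2.imwrite("pics/end.png",cv2.convertScaleAbs(np.hstack([A,B]),alpha=1.3));print(r.read_state()["ft_force"])
E
```

```text
[-6.19985142 -4.67317272 20.94199004]
```

View pics/end.png

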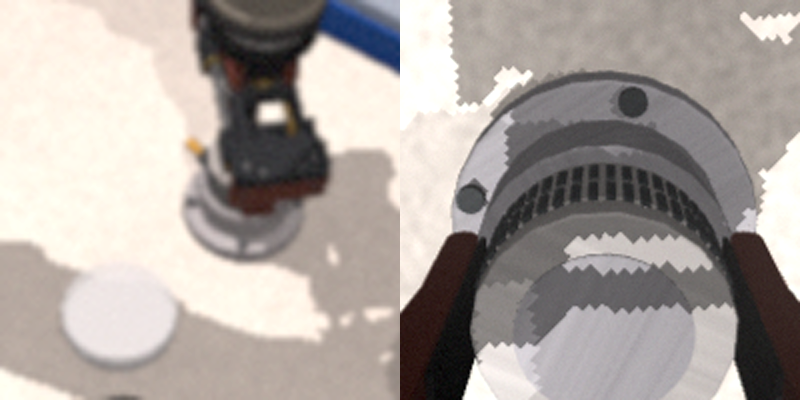

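The wrist half shows the collar gripped at (605,310), with its knurled edge at (605,200) directly on the body and no gap. That matches the hard stop after 10 mm of travel, so I hand in.

```bash
python3 -c "
from station import r
print(r.job_done())"
```

```text
the job is handed in; nothing more can be done
None
```

I've handed the job in; no verdict came back. The dish is flat and released in the tray, and the collar is matched, pushed to its hard stop after about 10 mm of travel, and still held by the fingers.

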